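# Cover the bedside scent warmer and switch it on

### The arm

A 6-joint arm with a two-finger parallel gripper is mounted at the origin on the work surface. World frame = base frame: x ahead of the robot, y to its left, z up, the work surface at z = 0. Lengths are in mm, angles in rad, forces in N, time in s.
With the tool pointing down it reaches from about 350 to 725 mm from the base axis. Payload 6 kg.
Tool frame: the origin (TCP) lies at the very end of the fingers, on their centre line; the grasp point (between the pads) lies 19 mm behind it (grip_point_offset is the distance from the TCP to the grasp point, in mm); z points along the fingers, y is the line along which they close (so a half turn about z gives the same grasp; the last joint's range is limited). The gripper opens to 85 mm and grips with 20 to 120 N. Pads are 22 mm wide; open, the fingers measure 114 mm over their backs; the gripper's body (76 mm by 85 mm) begins 54 mm behind the grasp point. The pads swing forward as they close: fully open they stand 13 mm farther back than shut.
Start: joints at [1.531, 0.04, 0.085, 0, -1.615, -0.334], TCP at [219.066, 558.552, 207.161] pointing down, gripper open.
Joint ranges: [-2.56, 2.56], [-1.29, 2.01], [-1.08, 1.49], [-3.29, 1.98], [-2.81, -0.18], [-2.99, 2.99]. Speed limits (rad/s): [2.57, 2.57, 3.01, 3.14, 3.14, 3.14].

### API

Orientations are given as a unit quaternion [x, y, z, w].
In Python, from cell import * gives the robot as it stands. The module is installed in compiled form; this text tells all that it offers.
- The arm moves only by the tool arm_command, never from a script. Its argument "moves" is a list of rows, each an object with "grip": the opening, from -1 (shut) to 1 (fully open); "delta_pos": the shift along the world's x, y, z in mm, a list of three; "dr": the turn, a rotation vector about the world's x, y, z in rad, a list of three. A call has 1 to 8 rows; each row is the pose to reach, as a shift and turn from the pose commanded when the call began; what a row does not reach only later rows make up. A row lasts 1/10 s, in which the tool goes at most 50 mm and 8.59 degrees, less where a joint would pass 70% of its speed; a pose out of reach is approached as far as the arm can. A call with a gripper value outside its range is refused whole. The fingers move at their own pace and stop on an object; "force" is the grip in N (left out, the last holds). Time passes only in rows, so rows that repeat a pose let the fingers close. It gives the time, the measured TCP pose, the force, the opening and the grip force at its end, in the units of the state.
- get_obs(): the state, without advancing time (a new reading comes with each control period).
- grab_frame(name): name is "scene" or "top" or "wrist"; returns the picture (420x560x3 uint8, red, green, blue); there is no depth.
- get_calibration(name): a dict with "vfov" (degrees; the focal length in pixels is half the picture's height over the tangent of half this angle, whatever the lens; pixels are square), "cx", "cy" (the principal point, pixels), "view" (4x4, takes a point from world to camera coordinates); the wrist camera has in their place "T_tool_cam" (4x4, takes a point from camera to tool coordinates, whose origin is the TCP and whose axes are the flange's). Camera axes: x right, y down, z forward; pixel columns grow to the right and rows downward; lengths in mm; the calibration is good to about 2 mm. A picture is of the moment at which its call begins: read the wrist's pose just before it. get_calibration takes no time and is no camera call.
- sign_off(): hands the job in; it is judged then, once.
The state is a dict: "clock": time; "joint_pos": joint angles; "joint_velocities": joint speeds; "joint_efforts": joint torques, N m; "position": TCP position; "ee_rot": TCP orientation; "ft_force": force on the tool from outside, world axes, zero at the start; "moment": the same for the moment, N m; "grip_width": opening from 0.0 (shut) to 1.0 (fully open); "gripper_force": force on a finger pad.
Only numpy, scipy, OpenCV 4.12 (cv2) and the standard library are available. Lean on these libraries where they do the work, as an engineer would, in place of code of your own. Each camera call takes 0.05 s, during which the arm holds its last target. There are 200 camera calls.

### The job

On the bedside scent warmer, bring the thick round stone cover from its wooden ledge onto the rim of the brass cup, so that it drops fully home over the rim and sits level. Then turn the bar knob clockwise until it clicks over to on, with the cover still seated. Do not shift or knock over the vase, tealight, remote or small coaster.

Things in the scene. Friction and masses are not known exactly. Their poses are not given: they have to be found in the camera images.
- warmer: The scent warmer, fixed (its place and yaw vary): a thin plinth carrying a brass cup, a box-shaped knob pod (80 x 70 mm, 55 mm tall) on the -y side and a wooden ledge block on the +y side. Origin at the table, on the cup's vertical axis; z up; +y points from the cup to the ledge.
- rim (a point): Centre of the cup's rim, 70 mm above the table; axes as the warmer. Rim outer diameter 60 mm, inner 52 mm; the outside stays 60 mm wide for the top 14 mm, below that the cup swells to 88 mm.
- ledge (a point): Centre of the flat top of the wooden ledge, 167 mm from the cup axis along the warmer's +y. The top is 210 mm along the warmer's x, 206 mm along y, 70 mm above the table: exactly as high as the rim. Its edge towards the cup is 64 mm from the cup axis, with an open gap between; the cover slides straight across from ledge to rim without tipping.
- cover: Loose stone disc lying on the ledge, 110 mm in diameter, 20 mm thick, about 0.4 kg, lower edge bevelled 3 mm. A round recess underneath, 70 mm wide and 5 mm deep, drops over the rim with 5 mm play all round. Origin: centre of its underside (outside the recess), z up; at rim height on the ledge, 5 mm below the rim when seated. Too wide to grip across; slides when pushed at its side.
- knob (a joint): Angle of the knob, rad: 0 off (start), growing clockwise seen from above, stop at 1.2 (on). A spring detent resists with up to about 0.12 N m until 0.6, then pulls it on to 1.2; let go earlier, it springs back to 0.
- knob_grip (a point): On the knob's axis, 118 mm from the cup axis along the warmer's -y, 76 mm above the table. The grip is an upright bar, 50 mm long along this point's x, 14 mm thick along its y, top 10 mm above this point; around it a flat disc, 54 mm wide, top 16 mm below this point. Turns with the knob; at 0 its x is the warmer's x.
- bud_vase: White bud vase, 33 mm in diameter, 60 mm tall, loose, standing on the ledge near the corner towards the cup on one side. Origin at the centre of its foot. Leave alone.
- tealight: Amber glass tealight, 33 mm in diameter, 38 mm tall, loose, standing on the ledge near the corner towards the cup, on the other side from the vase (the two swap sides at random). The gap between the two, about 135 mm, lets the cover pass only near the warmer's centre line. Origin at the centre of its foot. Leave alone.
- remote: Black remote control, 150 x 38 x 16 mm, loose on the table, long along its x. Origin at the centre of its underside. Leave alone.
- coaster: Small thin stone coaster, 90 mm in diameter, 10 mm thick, loose on the table; not the cover. Origin at the centre of its underside. Leave alone.
Mind the look-alikes: they are no part of the job. What is shaped like the cover but orange or turquoise is not meant.

How it is judged:
By the outcome, as a careful person would: the job done as asked, in the order asked, and still so for the second after the job is handed in, with the robot touching nothing.
It also fails if it takes over 64 s, if anything falls off the work surface, if the arm or the gripper's body presses on something with over 40 N, if the wrist force passes 120 N, or if a joint passes its speed limit or range.

## Working session

There is one attempt and no reset: what is moved stays moved. The work goes in short steps, Python scripts to look and compute and a tool call to move; the robot and the scene stay as the last step left them, time stands still between calls to the robot, and variables do not carry over. Pictures are saved under pics/ and viewed, at most 10 in all, crops included, and the job is handed in when it is done.

Besides the shell and the picture viewer there is one more tool, called after "Call:" in YAML: its name, and indented under it one key for each argument. arm_command: Moves the arm, as the interface text tells. Its arguments: {"type":"object","properties":{"moves":{"type":"array"},"force":{"type":"number"}},"required":["moves"]}

```bash
mkdir -p pics
python3 - <<'E'
from cell import *
import cv2
for n in("scene","top"):
    im=grab_frame(n); cv2.imwrite(f"pics/{n}0.png",im[:,:,::-1]); print(n,get_calibration(n))
print(get_calibration("wrist")); print(get_obs())
E
```

```text
scene {'vfov': 55.49896508797503, 'cx': 287.114124758857, 'cy': 210.58806793711642, 'view': array([[-6.16856444e-01,  7.87023137e-01,  9.09449233e-03,
         3.41292373e+02],
       [ 4.19586238e-01,  3.38597222e-01, -8.42199092e-01,
        -1.23324123e+02],
       [-6.65909541e-01, -5.15700013e-01, -5.39089956e-01,
         1.24790108e+03],
       [ 0.00000000e+00,  0.00000000e+00,  0.00000000e+00,
         1.00000000e+00]])}
top {'vfov': 53.11568171449331, 'cx': 276.7100374298531, 'cy': 211.07996582802767, 'view': array([[-6.98273822e-03, -9.99956631e-01, -6.16257465e-03,
        -3.74409685e+01],
       [-9.94608220e-01,  7.58278971e-03, -1.03426255e-01,
         5.11915764e+02],
       [ 1.03468499e-01,  5.40714894e-03, -9.94618033e-01,
         9.91558646e+02],
       [ 0.00000000e+00,  0.00000000e+00,  0.00000000e+00,
         1.00000000e+00]])}
{'vfov': 65.51838873593158, 'cx': 272.9115126998243, 'cy': 213.56327418978097, 'T_tool_cam': array([[-9.23390770e-04, -9.46657849e-01, -3.22239141e-01,
         8.24741962e+01],
       [ 9.99999574e-01, -8.68222881e-04, -3.14922545e-
[... 220 characters left out ...]
int_pos': array([ 1.53070688e+00,  4.08039898e-02,  8.39062649e-02, -3.87597786e-04,
       -1.61547661e+00, -3.33693993e-01]), 'joint_velocities': array([ 0.00119328, -0.00087374,  0.0023806 ,  0.00135187, -0.00095007,
        0.00180426]), 'joint_efforts': array([-6.01488995e-03, -3.69349194e+01,  3.48279548e+01,  6.95157722e+00,
       -4.62975993e-03, -1.10190236e-06]), 'position': array([218.90795156, 558.29389415, 206.25076992]), 'ee_rot': array([ 9.82587773e-01, -1.85797224e-01, -7.61175353e-05,  8.08839473e-04]), 'ft_force': array([-0.08934442, -0.01032838,  0.07280946]), 'moment': array([ 0.00473166, -0.04215727, -0.04693732]), 'gripper_force': 0.0, 'grip_width': 1.0009513578865783}
```

View pics/top0.png

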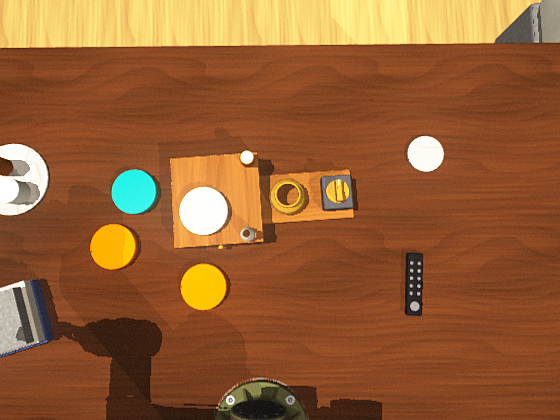

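View pics/scene0.png

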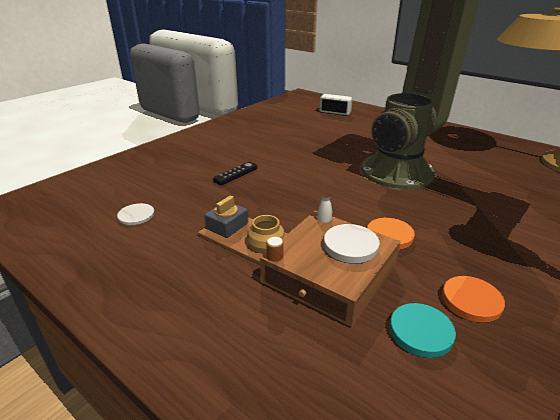

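The top view shows the white cover at (204,211) on the ledge. The cup is at (288,197), the knob at (338,190), the white vase at (247,157) and the tealight at (248,234), though the scene view suggests the vase and tealight may be the other way round. 

Candidate discs in the top view are white (204,211), white (425,154), orange (113,246) and (204,287), and turquoise (134,191). Only (204,211) is thick, stone-coloured and on the ledge. The one at (425,154) is the thin coaster lying on the table.

```bash
cat > h.py <<'E'
from cell import *
import cv2, numpy as np
def cast(n,uv,z,obs=None):
    c=get_calibration(n); f=210/np.tan(np.radians(c["vfov"]/2))
    d=np.array([(uv[0]-c["cx"])/f,(uv[1]-c["cy"])/f,1])
    if n=="wrist":
        from scipy.spatial.transform import Rotation as R
        T=np.eye(4); T[:3,:3]=R.from_quat(obs["ee_rot"]).as_matrix(); T[:3,3]=obs["position"]
        M=T@c["T_tool_cam"]
    else: M=np.linalg.inv(c["view"])
    d=M[:3,:3]@d; o=M[:3,3]
    return (o+d*(z-o[2])/d[2])[:2]
def blobs(mask,amin=60):
    cs,_=cv2.findContours(mask.astype(np.uint8),cv2.RETR_EXTERNAL,cv2.CHAIN_APPROX_NONE)
    return [c for c in cs if cv2.contourArea(c)>amin]
E
python3 - <<'E'
from h import *
im=cv2.imread("pics/top0.png"); hsv=cv2.cvtColor(im,cv2.COLOR_BGR2HSV)
w=(hsv[...,1]<60)&(hsv[...,2]>150)
for c in blobs(w):
    (u,v),r=cv2.minEnclosingCircle(c)
    print("white",round(u),round(v),round(r,1),cast("top",(u,v),90).round(1))
d=(hsv[...,2]<110)&(hsv[...,1]<110); d[:150]=0; d[230:]=0; d[:,:310]=0; d[:,365:]=0
for c in blobs(d): 
    R=cv2.minAreaRect(c); print("pod",R,cast("top",R[0],55))
y=(hsv[...,0]>18)&(hsv[...,0]<32)&(hsv[...,1]>150)&(hsv[...,2]>60); y[:150]=0;y[230:]=0;y[:,:268]=0;y[:,360:]=0
for c in blobs(y):
    R=cv2.minAreaRect(c); print("brass",R,cast("top",R[0],70))
big=cv2.resize(im[140:260,160:370],None,fx=3.8,fy=3.8,interpolation=cv2.INTER_CUBIC); cv2.imwrite("pics/crop1.png",big)
E
```

```text
white 12 318 38.1 [271.9 548.1]
white 203 211 24.2 [507.5 125.8]
white 246 157 6.2 [631.2  28. ]
white 13 180 36.2 [582.3 563.1]
white 425 153 18.2 [ 635.7 -383.7]
white 537 23 19.1 [ 949.  -662.1]
white 552 20 21.8 [ 954.8 -696.8]
brass ((330.462890625, 191.97161865234375), (21.08011245727539, 8.590641975402832), 82.40535736083984) [ 550.86333659 -166.85796027]
brass ((342.0, 191.0), (22.0, 12.0), 90.0) [ 552.93579978 -193.74169146]
brass ((285.5, 196.5), (33.0, 31.0), 90.0) [541.04746776 -62.10588411]
```

View pics/crop1.png

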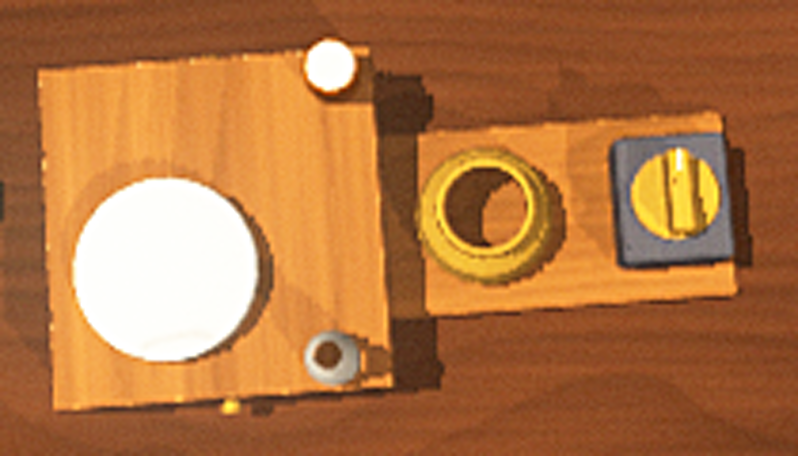

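The crop confirms the cover: thick white stone disc at crop (165,269) on the ledge. The tealight is at (330,67), the vase at (332,357), the rim centre at about (484,209) and the knob bar at (684,190).

Run:
```python
from h import *
p=lambda x,y,z:cast("top",(160+x/3.8-.4,140+y/3.8-.4),z)
L=[p(x,y,70) for x,y in((38,70),(368,47),(392,385),(56,410))]
print(np.round(L,1)); lc=np.mean(L,0)
rim=p(484,209,70); knob=p(684,190,86); cov=p(165,269,90)
print("ledge",lc,"rim",rim,"knob",knob,"cover",cov)
for a,b,n in((knob,lc,285),(rim,lc,167),(knob,rim,118)):
    d=b-a; print(np.linalg.norm(d),n,"yaw",np.arctan2(-d[0],d[1]))
print("tea",p(330,67,108),"vase",p(332,357,130))
```

```text
[[634.6 209.8]
 [647.3   5.3]
 [438.3  -8.8]
 [424.6 194.8]]
ledge [536.20551996 100.26493233] rim [545.48342823 -65.56454255] knob [ 553.79752538 -185.896122  ] cover [507.87126707 126.01343295]
286.7012864767446 285 yaw 0.06139861989188323
166.08881455855158 167 yaw 0.05589021937901755
120.61846136830651 118 yaw 0.06898359359149292
tea [625.95653976  25.89666924] vase [452.46287564  22.96259336]
```

Call:
arm_command:
  moves:
    - {"grip":0.4,"delta_pos":[40,-65,24],"dr":[0,0,-0.14]}
    - {"grip":0.4,"delta_pos":[80,-130,24],"dr":[0,0,-0.28]}
    - {"grip":0.4,"delta_pos":[110,-180,24],"dr":[0,0,-0.42]}
    - {"grip":0.4,"delta_pos":[140,-230,24],"dr":[0,0,-0.56]}
    - {"grip":0.4,"delta_pos":[170,-280,24],"dr":[0,0,-0.7]}
    - {"grip":0.4,"delta_pos":[200,-330,24],"dr":[0,0,-0.84]}
    - {"grip":0.4,"delta_pos":[230,-380,24],"dr":[0,0,-0.98]}
    - {"grip":0.4,"delta_pos":[260,-430,24],"dr":[0,0,-1.137]}

```text
clock: 0.9
position: [425.4, 216.7, 230.8]
ee_rot: [0.729, -0.685, -0.0, -0.0]
ft_force: [1.7, 0.8, -0.2]
grip_width: 0.702
gripper_force: 0.0
```

Call:
arm_command:
  moves:
    - {"grip":0.4,"delta_pos":[30,-47,0],"dr":[0,0,0]}
    - {"grip":0.4,"delta_pos":[60,-94,0],"dr":[0,0,0]}
    - {"grip":0.4,"delta_pos":[60,-94,0],"dr":[0,0,0]}
    - {"grip":0.4,"delta_pos":[60,-94,0],"dr":[0,0,0]}
    - {"grip":0.4,"delta_pos":[60,-94,0],"dr":[0,0,0]}

```text
clock: 1.4
position: [484.7, 124.9, 230.5]
ee_rot: [0.73, -0.683, -0.0, 0.0]
ft_force: [-0.9, 0.2, -0.0]
grip_width: 0.703
gripper_force: 0.0
```

Run:
```python
from h import *
import pickle
o=get_obs(); im=grab_frame("wrist"); cv2.imwrite("pics/w1.png",im[:,:,::-1]); pickle.dump(o,open("w1.pkl","wb")); print(o["position"],o["ee_rot"],o["joint_pos"],o["grip_width"])
```

```text
[484.72751362 124.91111084 230.51335095] [ 7.30283385e-01 -6.83144218e-01 -2.73516319e-04  2.82106877e-04] [ 6.55256477e-01 -2.21145932e-01 -1.16785166e-01 -4.50392233e-04
 -1.67580280e+00 -5.88626334e-01] 0.7027758812689632
```

View pics/w1.png

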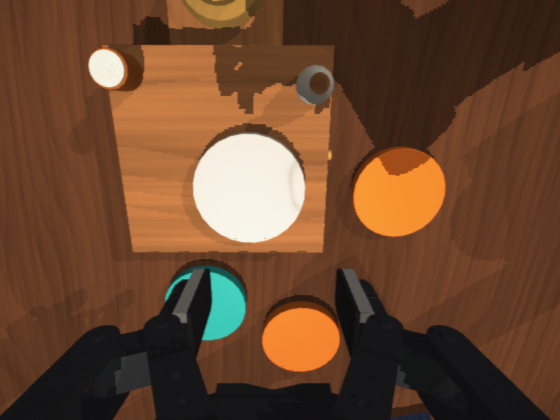

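The wrist view shows the cover at (249,187), the tealight at (108,69), the vase at (315,84) and the cup cut off at the top edge. I'll move forward for a full view of the cup.

Call:
arm_command:
  moves:
    - {"grip":0.4,"delta_pos":[27,-46,0],"dr":[0,0,0]}
    - {"grip":0.4,"delta_pos":[54,-91,0],"dr":[0,0,0]}
    - {"grip":0.4,"delta_pos":[54,-111,0],"dr":[0,0,0]}
    - {"grip":0.4,"delta_pos":[54,-111,0],"dr":[0,0,0]}
    - {"grip":0.4,"delta_pos":[54,-111,0],"dr":[0,0,0]}

```text
clock: 1.95
position: [538.8, 14.6, 230.8]
ee_rot: [0.731, -0.683, -0.0, -0.0]
ft_force: [-0.2, 0.5, 0.3]
grip_width: 0.697
gripper_force: 0.0
```

Run:
```python
from h import *
import pickle
o=get_obs(); im=grab_frame("wrist"); cv2.imwrite("pics/w2.png",im[:,:,::-1]); pickle.dump(o,open("w2.pkl","wb")); print(o["position"])
o1=pickle.load(open("w1.pkl","rb")); a=cv2.imread("pics/w1.png"); h=cv2.cvtColor(a,cv2.COLOR_BGR2HSV)
for c in blobs((h[...,1]<60)&(h[...,2]>150),300):
    (u,v),s,_=cv2.fitEllipse(c); print(u,v,s,cast("wrist",(u,v),90,o1))
for uv in((333,45),(323,251),(133,251)): print(cast("wrist",uv,70,o1))
```

```text
[538.84339729  14.58773637 230.82808131]
248.5184783935547 187.35678100585938 (107.40653228759766, 111.48590850830078) [508.14378698 121.70842789]
106.12765502929688 67.81265258789062 (32.000675201416016, 38.28689956665039) [635.58335791  23.41930668]
[438.64230197 -10.37117918]
[424.11877902 193.79347944]
[633.68414906 207.48022235]
```

View pics/w2.png

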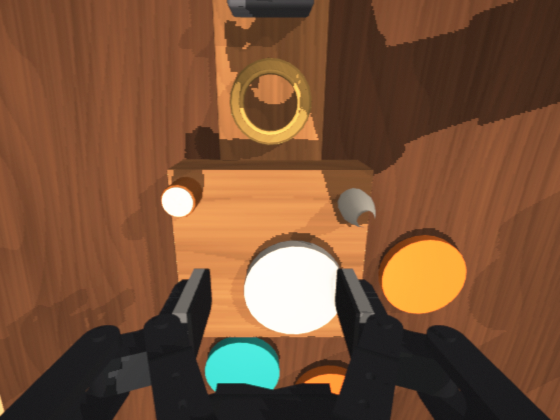

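Rim inner circle at about (270,101), front ledge edge from (168,170) to (374,170), tealight top (178,201), vase (356,207).

Run:
```python
from h import *
import pickle
o=pickle.load(open("w2.pkl","rb")); a=cv2.imread("pics/w2.png"); h=cv2.cvtColor(a,cv2.COLOR_BGR2HSV)
m=((h[...,0]>19)&(h[...,0]<35)&(h[...,1]>120)&(h[...,2]>70)); m[:50]=0;m[150:]=0;m[:,:225]=0;m[:,318:]=0
cs,hi=cv2.findContours(m.astype(np.uint8),cv2.RETR_CCOMP,cv2.CHAIN_APPROX_NONE)
for c in cs:
    if cv2.contourArea(c)>300: e=cv2.fitEllipse(c); print(cv2.contourArea(c),e,cast("wrist",e[0],70,o))
rim=cast("wrist",(270.5,101.5),70,o); l=cast("wrist",(168,170),70,o);r=cast("wrist",(374,170),70,o)
print(rim,l,r,np.linalg.norm(l-r),np.arctan2((l-r)[1],(l-r)[0]))
d=(l+r)/2-rim; print("edge-rim",d,"foot tea",cast("wrist",(178,201),108,o),"vase top",cast("wrist",(364,214),130,o))
cv2.imwrite("pics/cup.png",cv2.resize(a[50:160,210:330],None,fx=5,fy=5,interpolation=cv2.INTER_CUBIC))
```

```text
[546.26242432 -68.71977574] [646.05040184   4.00559392] [436.94056616  -9.96388608] 209.5759283600189 0.0667053954506057
edge-rim [-4.76694033 65.74062966] foot tea [626.0611262   24.27265735] vase top [458.74875744  18.34969556]
```

View pics/cup.png

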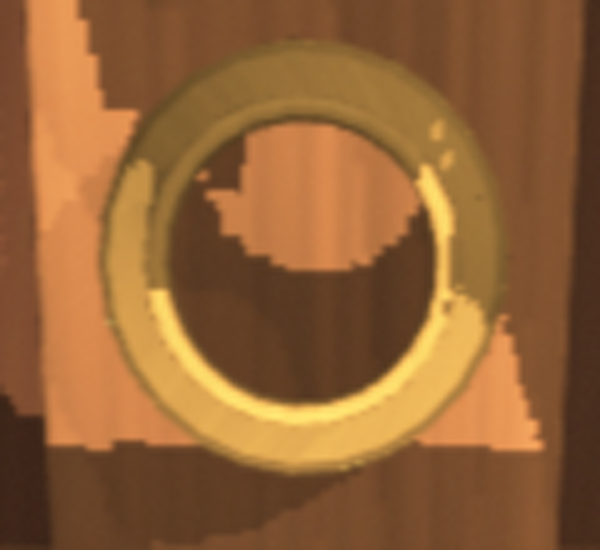

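Call:
arm_command:
  moves:
    - {"grip":0.4,"delta_pos":[-9,45,0],"dr":[0,0,0]}
    - {"grip":0.4,"delta_pos":[-18,90,0],"dr":[0,0,0]}
    - {"grip":0.4,"delta_pos":[-27,135,0],"dr":[0,0,0]}
    - {"grip":0.4,"delta_pos":[-36,181,0],"dr":[0,0,0]}
    - {"grip":0.4,"delta_pos":[-36,181,0],"dr":[0,0,0]}
    - {"grip":0.4,"delta_pos":[-36,181,-50],"dr":[0,0,0]}
    - {"grip":0.4,"delta_pos":[-36,181,-100],"dr":[0,0,0]}
    - {"grip":0.4,"delta_pos":[-36,181,-140],"dr":[0,0,0]}

```text
clock: 2.8
position: [501.4, 195.7, 88.2]
ee_rot: [0.731, -0.682, -0.001, 0.0]
ft_force: [1.1, 0.1, -0.5]
grip_width: 0.701
gripper_force: 0.0
```

Call:
arm_command:
  moves:
    - {"grip":0.4,"delta_pos":[0,0,0],"dr":[0,0,0]}
    - {"grip":0.4,"delta_pos":[0,0,0],"dr":[0,0,0]}

```text
clock: 3.0
position: [503.1, 195.1, 92.4]
ee_rot: [0.731, -0.682, 0.001, -0.0]
ft_force: [0.6, 0.3, 2.0]
grip_width: 0.7
gripper_force: 0.0
```

Call:
arm_command:
  moves:
    - {"grip":0.4,"delta_pos":[0,0,-10],"dr":[0,0,0]}
    - {"grip":0.4,"delta_pos":[0,0,-17],"dr":[0,0,0]}
    - {"grip":0.4,"delta_pos":[0,0,-20],"dr":[0,0,0]}
    - {"grip":0.4,"delta_pos":[0,0,-22],"dr":[0,0,0]}
    - {"grip":0.4,"delta_pos":[0,0,-22],"dr":[0,0,0]}

```text
clock: 3.5
position: [503.0, 194.5, 68.9]
ee_rot: [0.73, -0.683, 0.0, 0.0]
ft_force: [0.3, 0.5, -0.2]
grip_width: 0.699
gripper_force: 0.0
```

Run:
```python
from h import *
print(get_obs()["position"],get_obs()["ft_force"])
cv2.imwrite("pics/w3.png",grab_frame("wrist")[:,:,::-1])
```

```text
[503.04299758 194.53924037  68.94350728] [ 0.25299538  0.49752143 -0.16455606]
```

View pics/w3.png

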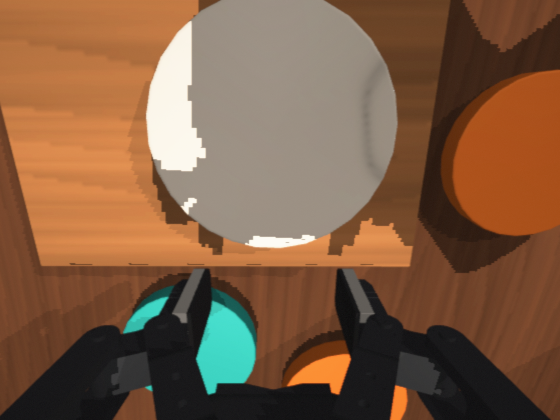

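The wrist view shows the cover centred at u≈272, between the fingertips at (208,270) and (337,270). There is no contact force, so I can start pushing.

Call:
arm_command:
  moves:
    - {"grip":0.4,"delta_pos":[0.5,-8,0],"dr":[0,0,0]}
    - {"grip":0.4,"delta_pos":[1,-16,0],"dr":[0,0,0]}
    - {"grip":0.4,"delta_pos":[1.5,-24,0],"dr":[0,0,0]}
    - {"grip":0.4,"delta_pos":[4.5,-30,0],"dr":[0,0,0]}
    - {"grip":0.4,"delta_pos":[7.5,-36,0],"dr":[0,0,0]}
    - {"grip":0.4,"delta_pos":[10.5,-42,0],"dr":[0,0,0]}
    - {"grip":0.4,"delta_pos":[13.5,-48,0],"dr":[0,0,0]}
    - {"grip":0.4,"delta_pos":[16.5,-54,0],"dr":[0,0,0]}

```text
clock: 4.35
position: [519.8, 140.1, 68.8]
ee_rot: [0.73, -0.683, -0.0, 0.0]
ft_force: [0.1, 0.2, -0.6]
grip_width: 0.7
gripper_force: 0.0
```

```bash
cat >> h.py <<'E'
def warm(p): d=np.array(p[:2])-[546,-67]; return np.array([d[0]*.998+d[1]*.064,-d[0]*.064+d[1]*.998]).round(1)
def look(tag):
    o=get_obs(); im=grab_frame("wrist")[:,:,::-1].copy(); cv2.imwrite(f"pics/{tag}.png",im)
    t=grab_frame("top")[:,:,::-1].copy(); cv2.imwrite(f"pics/{tag}t.png",t)
    print("tcp",o["position"].round(1),warm(o["position"]),"F",o["ft_force"].round(1))
    h=cv2.cvtColor(im,cv2.COLOR_BGR2HSV); m=(h[...,1]<60)&(h[...,2]>110)
    for c in blobs(m,3000):
        e=cv2.fitEllipse(cv2.convexHull(c)); (cu,cv_),r=cv2.minEnclosingCircle(c); print("wrist",np.round(e[0]+e[1],1),warm(cast("wrist",e[0],90,o)),"mec",warm(cast("wrist",(cu,cv_),90,o)))
E
python3 -c "
from h import *
look('w4')"
```

```text
tcp [519.8 140.1  68.8] [-12.9 208.3] F [ 0.1  0.2 -0.6]
wrist [298.5 237.4 205.1 221.8] [-25.7 187.7] mec [-25.7 187.8]
```

View pics/w4.png

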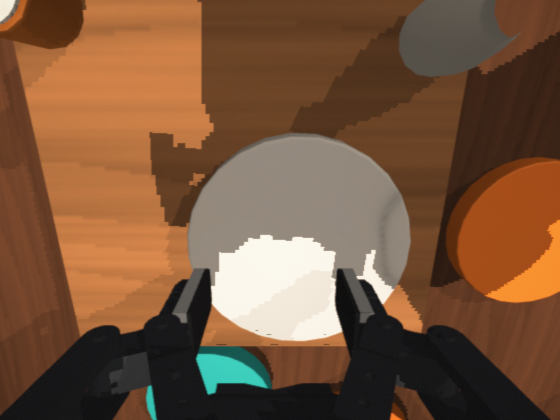

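The fingertips passed above the cover without touching it: half-open, they stand about 30 mm behind the TCP. I'll back off, lower the arm and measure the tips in the image.

Call:
arm_command:
  moves:
    - {"grip":0.4,"delta_pos":[-8,30,0],"dr":[0,0,0]}
    - {"grip":0.4,"delta_pos":[-17,55,0],"dr":[0,0,0]}
    - {"grip":0.4,"delta_pos":[-17,55,0],"dr":[0,0,0]}
    - {"grip":0.4,"delta_pos":[-17,55,-8],"dr":[0,0,0]}
    - {"grip":0.4,"delta_pos":[-17,55,-14],"dr":[0,0,0]}
    - {"grip":0.4,"delta_pos":[-17,55,-16],"dr":[0,0,0]}
    - {"grip":0.4,"delta_pos":[-17,55,-16],"dr":[0,0,0]}

```text
clock: 5.15
position: [502.3, 194.8, 52.1]
ee_rot: [0.73, -0.683, -0.0, 0.001]
ft_force: [-0.1, 0.3, 0.1]
grip_width: 0.699
gripper_force: 0.0
```

Run:
```python
from h import *
look('w5')
im=cv2.imread("pics/w5.png"); h=cv2.cvtColor(im,cv2.COLOR_BGR2HSV)
m=(h[...,1]<70)
for v in range(255,292,3):
    s=np.flatnonzero(np.diff(m[v,100:460].astype(int)))+101; print(v,s)
```

```text
tcp [502.3 194.8  52.1] [-26.8 264.1] F [-0.1  0.3  0.1]
wrist [269.  116.7 282.3 290.7] [-25.6 186.5] mec [-25.7 186.8]
255 [226 313]
258 [238 304]
261 [251 287]
264 []
267 []
270 [194 209 338 353]
273 [192 209 338 355]
276 [191 209 338 356]
279 [189 210 337 358]
282 [180 210 337 367]
285 [175 210 337 371]
288 [173 211 337 373]
291 [172 211 337 375]
```

Call:
arm_command:
  moves:
    - {"grip":0.4,"delta_pos":[0,0,-3],"dr":[0,0,0]}
    - {"grip":0.4,"delta_pos":[0,0,-6],"dr":[0,0,0]}
    - {"grip":0.4,"delta_pos":[0,0,-8],"dr":[0,0,0]}
    - {"grip":0.4,"delta_pos":[0,0,-8],"dr":[0,0,0]}

```text
clock: 5.65
position: [502.2, 195.5, 44.4]
ee_rot: [0.73, -0.683, -0.0, 0.0]
ft_force: [0.7, -0.2, 0.2]
grip_width: 0.701
gripper_force: 0.0
```

Call:
arm_command:
  moves:
    - {"grip":0.4,"delta_pos":[0.5,-6,0],"dr":[0,0,0]}
    - {"grip":0.4,"delta_pos":[1,-12,0],"dr":[0,0,0]}
    - {"grip":0.4,"delta_pos":[1,-16,0],"dr":[0,0,0]}
    - {"grip":0.4,"delta_pos":[1.5,-20,0],"dr":[0,0,0]}
    - {"grip":0.4,"delta_pos":[1.5,-24,0],"dr":[0,0,0]}
    - {"grip":0.4,"delta_pos":[2,-28,0],"dr":[0,0,0]}

```text
clock: 6.25
position: [504.5, 167.5, 45.0]
ee_rot: [0.73, -0.683, -0.0, -0.0]
ft_force: [-0.6, 3.0, 0.4]
grip_width: 0.698
gripper_force: 1.2
```

```bash
python3 -c "
from h import *
look('w6')"
```

```text
tcp [504.5 167.5  45. ] [-26.4 236.7] F [-0.6  3.   0.4]
wrist [273.2 154.4 286.8 287.6] [-26.7 172.3] mec [-26.7 172.2]
```

Call:
arm_command:
  moves:
    - {"grip":0.4,"delta_pos":[3,-8,0],"dr":[0,0,0]}
    - {"grip":0.4,"delta_pos":[7,-16,0],"dr":[0,0,0]}
    - {"grip":0.4,"delta_pos":[11,-24,0],"dr":[0,0,0]}
    - {"grip":0.4,"delta_pos":[15,-32,0],"dr":[0,0,0]}
    - {"grip":0.4,"delta_pos":[19,-40,0],"dr":[0,0,0]}
    - {"grip":0.4,"delta_pos":[23,-48,0],"dr":[0,0,0]}
    - {"grip":0.4,"delta_pos":[27,-54,0],"dr":[0,0,0]}
    - {"grip":0.4,"delta_pos":[30,-62,0],"dr":[0,0,0]}

```text
clock: 7.15
position: [534.9, 105.1, 44.9]
ee_rot: [0.73, -0.683, -0.0, -0.0]
ft_force: [-0.4, 2.9, 0.7]
grip_width: 0.698
gripper_force: 1.7
```

```bash
python3 -c "
from h import *
look('w7')"
```

```text
tcp [534.9 105.1  44.9] [-1.000e-01  1.725e+02] F [-0.4  2.9  0.7]
wrist [273.6 154.5 287.1 287.6] [ -0.5 108.2] mec [ -0.5 108.2]
```

Call:
arm_command:
  moves:
    - {"grip":0.4,"delta_pos":[-1,15,0],"dr":[0,0,0]}
    - {"grip":-0.3,"delta_pos":[-2,30,10],"dr":[0,0,0]}
    - {"grip":-0.3,"delta_pos":[-2,30,22],"dr":[0,0,0]}
    - {"grip":-0.3,"delta_pos":[-2,30,22],"dr":[0,0,0]}
    - {"grip":-0.3,"delta_pos":[-2,30,22],"dr":[0,0,0]}

```text
clock: 7.75
position: [532.7, 136.1, 67.5]
ee_rot: [0.731, -0.683, 0.0, -0.0]
ft_force: [-0.4, -0.0, -0.2]
grip_width: 0.35
gripper_force: 0.0
```

Run:
```python
from h import *
look('w8')
print(get_obs()["grip_width"])
im=cv2.imread("pics/w8.png"); h=cv2.cvtColor(im,cv2.COLOR_BGR2HSV)
m=(h[...,1]<70)
for v in range(225,300,4):
    s=np.flatnonzero(np.diff(m[v,150:400].astype(int)))+151; print(v,s)
```

```text
tcp [532.7 136.1  67.5] [ -0.3 203.6] F [-0.4 -0.  -0.2]
wrist [272.1  68.  264.1 284.8] [-1.000e-01  1.075e+02] mec [ -0.  109.5]
0.3495633724615449
225 []
229 []
233 []
237 []
241 []
245 []
249 []
253 []
257 []
261 []
265 [228 241 306 319]
269 [227 241 306 320]
273 [226 241 306 321]
277 [215 242 305 332]
281 [211 242 305 335]
285 [210 242 305 337]
289 [209 242 305 338]
293 [207 242 305 340]
297 [206 242 305 341]
```

View pics/w8.png

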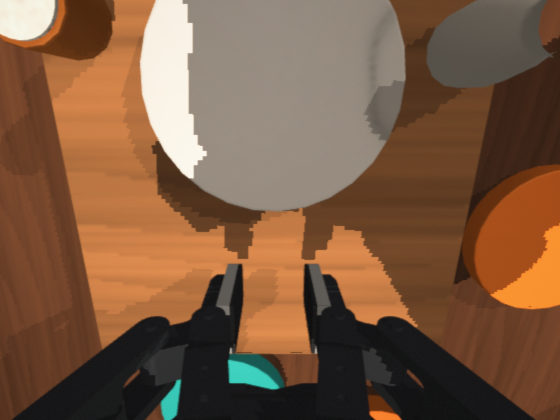

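The tips are at (235,265) and (312,265) above the ledge, behind the centred cover. Next is a guarded descent to find the ledge.

Call:
arm_command:
  moves:
    - {"grip":-0.3,"delta_pos":[0,-10,-10],"dr":[0,0,0]}
    - {"grip":-0.3,"delta_pos":[0,-10,-18],"dr":[0,0,0]}
    - {"grip":-0.3,"delta_pos":[0,-10,-22],"dr":[0,0,0]}
    - {"grip":-0.3,"delta_pos":[0,-10,-24],"dr":[0,0,0]}
    - {"grip":-0.3,"delta_pos":[0,-10,-24],"dr":[0,0,0]}

```text
clock: 8.35
position: [532.1, 124.4, 45.5]
ee_rot: [0.73, -0.683, 0.001, 0.001]
ft_force: [-12.1, -2.3, 18.2]
grip_width: 0.35
gripper_force: 9.4
```

Call:
arm_command:
  moves:
    - {"grip":-0.3,"delta_pos":[0,0,-2],"dr":[0,0,0]}
    - {"grip":-0.3,"delta_pos":[0,0,-2],"dr":[0,0,0]}

```text
clock: 8.55
position: [532.3, 124.4, 45.5]
ee_rot: [0.731, -0.683, 0.001, 0.001]
ft_force: [-17.8, -2.2, 28.4]
grip_width: 0.351
gripper_force: 14.2
```

Call:
arm_command:
  moves:
    - {"grip":-0.3,"delta_pos":[0,0,-2],"dr":[0,0,0]}
    - {"grip":-0.3,"delta_pos":[0,0,-2],"dr":[0,0,0]}

```text
clock: 8.75
position: [532.4, 124.4, 45.4]
ee_rot: [0.731, -0.683, 0.001, 0.0]
ft_force: [-23.7, -2.4, 38.6]
grip_width: 0.351
gripper_force: 19.0
```

Tips touch the ledge at TCP z ≈ 45.5. I'll raise to about 50 before pushing.

Call:
arm_command:
  moves:
    - {"grip":-0.3,"delta_pos":[0,0,11],"dr":[0,0,0]}
    - {"grip":-0.3,"delta_pos":[0,0,11],"dr":[0,0,0]}

```text
clock: 8.95
position: [533.1, 125.7, 50.9]
ee_rot: [0.73, -0.683, 0.0, -0.001]
ft_force: [-0.6, 0.7, -0.1]
grip_width: 0.349
gripper_force: 0.0
```

```bash
python3 -c "
from h import *
look('w9'); print(get_obs()['ee_rot'])"
```

```text
tcp [533.1 125.7  50.9] [ -0.5 193.1] F [-0.6  0.7 -0.1]
wrist [271.4  92.2 291.5 306.9] [ -0.3 106.7] mec [ -0.5 107.8]
[ 7.30246213e-01 -6.83183834e-01 -3.43076313e-04  4.48067395e-04]
```

Call:
arm_command:
  moves:
    - {"grip":-0.3,"delta_pos":[0.5,-7,0],"dr":[0,0,0]}
    - {"grip":-0.3,"delta_pos":[1,-14,0],"dr":[0,0,0]}
    - {"grip":-0.3,"delta_pos":[1.5,-22,0],"dr":[0,0,0]}
    - {"grip":-0.3,"delta_pos":[2,-30,0],"dr":[0,0,0]}
    - {"grip":-0.3,"delta_pos":[2.5,-38,0],"dr":[0,0,0]}
    - {"grip":-0.3,"delta_pos":[3,-46,0],"dr":[0,0,0]}
    - {"grip":-0.3,"delta_pos":[3.5,-54,0],"dr":[0,0,0]}
    - {"grip":-0.3,"delta_pos":[4,-60,0],"dr":[0,0,0]}

```text
clock: 9.85
position: [536.5, 64.8, 49.9]
ee_rot: [0.73, -0.683, -0.0, 0.0]
ft_force: [-1.0, 2.5, -1.6]
grip_width: 0.353
gripper_force: 0.9
```

```bash
python3 -c "
from h import *
look('w10')"
```

```text
tcp [536.5  64.8  49.9] [ -1.  132.2] F [-1.   2.5 -1.6]
wrist [ 23.8 211.5  70.   87.6] [101.4  92.2] mec [99.5 91. ]
wrist [273.  135.  282.5 286.2] [-1.3 61.2] mec [-1.4 61.3]
```

Call:
arm_command:
  moves:
    - {"grip":-0.3,"delta_pos":[1,-8,0],"dr":[0,0,0]}
    - {"grip":-0.3,"delta_pos":[1.5,-16,0],"dr":[0,0,0]}
    - {"grip":-0.3,"delta_pos":[2.5,-24,0],"dr":[0,0,0]}
    - {"grip":-0.3,"delta_pos":[3,-32,0],"dr":[0,0,0]}
    - {"grip":-0.3,"delta_pos":[3.5,-40,0],"dr":[0,0,0]}
    - {"grip":-0.3,"delta_pos":[4,-46,0],"dr":[0,0,0]}
    - {"grip":-0.3,"delta_pos":[4,-50,0],"dr":[0,0,0]}

```text
clock: 10.65
position: [540.5, 14.8, 50.0]
ee_rot: [0.73, -0.683, 0.0, 0.0]
ft_force: [-0.6, 1.4, 0.7]
grip_width: 0.349
gripper_force: 0.5
```

```bash
python3 -c "
from h import *
look('w11')
o=get_obs(); print(o['moment'])"
```

```text
tcp [540.5  14.8  50. ] [-0.2 81.9] F [-0.6  1.4  0.7]
wrist [ 56.2 329.9  57.2  73.7] [101.3 100.6] mec [101.4 100.4]
wrist [475.  329.8  43.3 134.8] [-95.7 100.4] mec [-94.8  97.1]
wrist [273.  135.6 280.  283.8] [-0.5 11.2] mec [-0.3 11.2]
[0.04005319 0.00024243 0.00610239]
```

Call:
arm_command:
  moves:
    - {"grip":-0.3,"delta_pos":[0,-2,0],"dr":[0,0,0]}
    - {"grip":-0.3,"delta_pos":[0.3,-4,0],"dr":[0,0,0]}
    - {"grip":-0.3,"delta_pos":[0.4,-6,0],"dr":[0,0,0]}
    - {"grip":-0.3,"delta_pos":[0.5,-8,0],"dr":[0,0,0]}
    - {"grip":-0.3,"delta_pos":[0.5,-8,0],"dr":[0,0,0]}

```text
clock: 11.25
position: [540.9, 7.4, 49.7]
ee_rot: [0.73, -0.683, -0.0, 0.0]
ft_force: [-0.6, 0.7, -1.0]
grip_width: 0.348
gripper_force: 0.5
```

```bash
python3 -c "
from h import *
look('w12')"
```

```text
tcp [540.9   7.4  49.7] [-0.4 74.6] F [-0.6  0.7 -1. ]
wrist [470.7 339.3  43.2 132.9] [-94.7  98.1] mec [-95.5  99.1]
wrist [272.8 135.9 279.  283.2] [-0.5  3.9] mec [-0.5  3.9]
```

Call:
arm_command:
  moves:
    - {"grip":-0.3,"delta_pos":[0,-1,0],"dr":[0,0,0]}
    - {"grip":-0.3,"delta_pos":[0.2,-2,0],"dr":[0,0,0]}
    - {"grip":-0.3,"delta_pos":[0.3,-3,0],"dr":[0,0,0]}
    - {"grip":-0.3,"delta_pos":[0.3,-3.5,0],"dr":[0,0,0]}
    - {"grip":-0.3,"delta_pos":[0.3,-3.5,0],"dr":[0,0,0]}

```text
clock: 11.85
position: [541.2, 4.1, 49.8]
ee_rot: [0.73, -0.683, -0.0, 0.0]
ft_force: [0.3, 1.9, -1.2]
grip_width: 0.35
gripper_force: 0.8
```

```bash
python3 -c "
from h import *
look('w13')"
```

```text
tcp [541.2   4.1  49.8] [-0.2 71.2] F [ 0.3  1.9 -1.2]
wrist [471.3 344.3  43.6 139.7] [-95.5  97.8] mec [-97.4 100.6]
wrist [273.1 134.2 276.2 279.7] [-0.5 -0.1] mec [-0.3  0. ]
```

Call:
arm_command:
  moves:
    - {"grip":-0.3,"delta_pos":[0,-1,0],"dr":[0,0,0]}
    - {"grip":-0.3,"delta_pos":[0.2,-2,0],"dr":[0,0,0]}
    - {"grip":-0.3,"delta_pos":[0.3,-3,0],"dr":[0,0,0]}
    - {"grip":-0.3,"delta_pos":[0.3,-3,0],"dr":[0,0,0]}

```text
clock: 12.35
position: [541.7, 1.0, 50.1]
ee_rot: [0.73, -0.683, 0.0, -0.0]
ft_force: [-0.1, 1.6, -0.4]
grip_width: 0.349
gripper_force: 0.7
```

```bash
python3 -c "
from h import *
look('w14')"
```

```text
tcp [541.7   1.   50.1] [ 0.1 68.1] F [-0.1  1.6 -0.4]
wrist [463.2 343.7  40.8 125.2] [-91.4  94.5] mec [-94.5  99.4]
wrist [273.3 133.2 274.1 277.5] [-0.3 -3.6] mec [-0.1 -3.5]
```

Call:
arm_command:
  moves:
    - {"grip":-0.3,"delta_pos":[0,-1,0],"dr":[0,0,0]}
    - {"grip":-0.3,"delta_pos":[0.2,-2,0],"dr":[0,0,0]}
    - {"grip":-0.3,"delta_pos":[0.2,-3,0],"dr":[0,0,0]}
    - {"grip":-0.3,"delta_pos":[0.2,-3,0],"dr":[0,0,0]}

```text
clock: 12.85
position: [542.0, -1.9, 50.1]
ee_rot: [0.73, -0.683, 0.0, -0.0]
ft_force: [0.0, 1.7, 0.6]
grip_width: 0.35
gripper_force: 1.1
```

```bash
python3 -c "
from h import *
look('w15')"
```

```text
tcp [542.   -1.9  50.1] [ 0.1 65.2] F [0.  1.7 0.6]
wrist [273.3 134.5 272.3 276.4] [-0.3 -6. ] mec [-0.2 -5.9]
```

Call:
arm_command:
  moves:
    - {"grip":-0.3,"delta_pos":[0,-1,0],"dr":[0,0,0]}
    - {"grip":-0.3,"delta_pos":[0.2,-2,0],"dr":[0,0,0]}
    - {"grip":-0.3,"delta_pos":[0.2,-2.5,0],"dr":[0,0,0]}
    - {"grip":-0.3,"delta_pos":[0.2,-2.5,0],"dr":[0,0,0]}

```text
clock: 13.35
position: [542.1, -4.4, 50.0]
ee_rot: [0.73, -0.683, 0.0, -0.0]
ft_force: [0.0, 3.2, 1.5]
grip_width: 0.348
gripper_force: 1.4
```

```bash
python3 -c "
from h import *
look('w16')"
```

```text
tcp [542.1  -4.4  50. ] [ 0.1 62.7] F [0.  3.2 1.5]
wrist [273.1 134.8 272.4 276.6] [-0.2 -8.3] mec [-0.  -8.3]
```

The drop relative to the level position on the ledge is about 4.7 mm, so it looks seated. I'll retreat and check.

Call:
arm_command:
  moves:
    - {"grip":-0.3,"delta_pos":[-0.5,8,0],"dr":[0,0,0]}
    - {"grip":-0.3,"delta_pos":[-1.5,25,0],"dr":[0,0,0]}
    - {"grip":-0.3,"delta_pos":[-1.5,25,20],"dr":[0,0,0]}
    - {"grip":-0.3,"delta_pos":[-1.5,25,65],"dr":[0,0,0]}
    - {"grip":-0.3,"delta_pos":[-1.5,25,110],"dr":[0,0,0]}
    - {"grip":-0.3,"delta_pos":[-1.5,25,150],"dr":[0,0,0]}
    - {"grip":-0.3,"delta_pos":[-1.5,25,150],"dr":[0,0,0]}

```text
clock: 14.15
position: [542.7, 20.4, 206.9]
ee_rot: [0.73, -0.683, 0.003, -0.004]
ft_force: [0.4, 0.4, -0.1]
grip_width: 0.354
gripper_force: 0.0
```

Run:
```python
from h import *
import pickle
o=get_obs(); im=grab_frame("wrist")[:,:,::-1].copy(); s=grab_frame("scene")[:,:,::-1].copy(); t=grab_frame("top")[:,:,::-1].copy()
cv2.imwrite("pics/w17.png",im);cv2.imwrite("pics/s17.png",s);cv2.imwrite("pics/t17.png",t);pickle.dump(o,open("w17.pkl","wb"))
h=cv2.cvtColor(im,cv2.COLOR_BGR2HSV)
for c in blobs((h[...,1]<60)&(h[...,2]>110),3000):
    e=cv2.fitEllipse(cv2.convexHull(c)); print(np.round(e[0]+e[1],1),[warm(cast("wrist",e[0],z,o)) for z in(85,90)])
print(o["position"],warm(o["position"]))
a=cv2.resize(im[:300,100:460],(480,400)); b=cv2.resize(s[190:290,190:310],(480,400),interpolation=cv2.INTER_CUBIC)
cv2.imwrite("pics/v17.png",np.vstack([cv2.resize(im,(373,280)),cv2.resize(s[190:280,193:313],(373,280),interpolation=cv2.INTER_CUBIC)]))
```

```text
[277.3  91.4 131.  139.5] [array([-0.4, -4.1]), array([-0.4, -3.9])]
[542.7488555   20.39376379 206.86018232] [ 2.3 87.4]
```

View pics/v17.png

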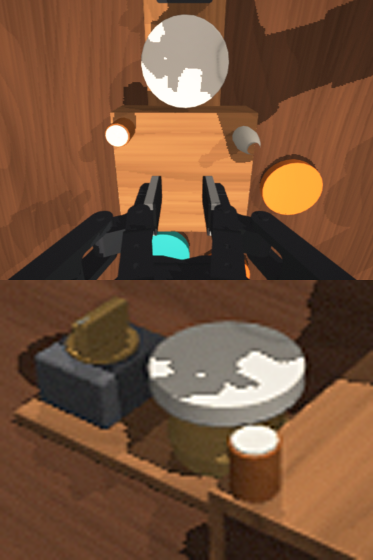

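The composite shows the cover on the cup, apparently level, with the tealight and vase still standing. A quick numeric check of its height and tilt:

Run:
```python
from h import *
def P(n):
    c=get_calibration(n); f=210/np.tan(np.radians(c["vfov"]/2))
    return np.array([[f,0,c["cx"]],[0,f,c["cy"]],[0,0,1]])@c["view"][:3]
def top(fn,n,box):
    im=cv2.imread(fn); h=cv2.cvtColor(im,cv2.COLOR_BGR2HSV); m=(h[...,1]<70)&(h[...,2]>95)
    k=np.zeros_like(m); x0,y0,x1,y1=box; k[y0:y1,x0:x1]=m[y0:y1,x0:x1]
    return max(blobs(k),key=cv2.contourArea)
ct=top("pics/t17.png","top",(250,160,330,230)); cs=top("pics/s17.png","scene",(225,190,300,260))
print("top ell",cv2.fitEllipse(ct),"scene bbox",cv2.boundingRect(cs))
t=np.arange(0,6.28,.02)
e=cv2.fitEllipse(ct)[0]
for z in(90,85):
    c=cast("top",e,z); print("centre",c,warm(c))
    for zz,l in((z,"top"),(z-20,"bottom")):
        X=np.c_[c[0]+55*np.cos(t),c[1]+55*np.sin(t),0*t+zz,0*t+1]; q=(P("scene")@X.T); q=(q[:2]/q[2]).T; print(z,l,"u",q[:,0].min(),q[:,0].max(),"v",q[:,1].min(),q[:,1].max())
```

```text
top ell ((287.33648681640625, 193.74090576171875), (46.526119232177734, 46.83295440673828), 127.91476440429688) scene bbox (241, 203, 50, 43)
centre [544.58144213 -66.03276816] [-1.4  1.1]
90 top u 240.78249227157195 291.33524941422866 v 200.73627936367004 228.34219192460358
90 bottom u 241.26955552521224 291.20120110889917 v 208.09657176452313 236.16237543058924
centre [545.31005927 -66.13472524] [-0.6  0.9]
85 top u 240.63878939868786 291.0612062764347 v 202.7065086768978 230.45760688301428
85 bottom u 241.126361554836 290.9308460568929 v 210.0260575382485 238.22942914040382
```

Centre within 1 mm of the rim axis and the top edge fits z = 85, so the cover is seated. On to the knob.

Call:
arm_command:
  moves:
    - {"grip":0.0,"delta_pos":[2,-30,0],"dr":[0,0,0.14]}
    - {"grip":0.0,"delta_pos":[3,-60,0],"dr":[0,0,0.28]}
    - {"grip":0.0,"delta_pos":[5,-90,0],"dr":[0,0,0.42]}
    - {"grip":0.0,"delta_pos":[6,-120,0],"dr":[0,0,0.56]}
    - {"grip":0.0,"delta_pos":[8,-150,0],"dr":[0,0,0.7]}
    - {"grip":0.0,"delta_pos":[9,-180,0],"dr":[0,0,0.84]}
    - {"grip":0.0,"delta_pos":[10.6,-205,0],"dr":[0,0,0.98]}
    - {"grip":0.0,"delta_pos":[10.6,-205,0],"dr":[0,0,1.12]}

```text
clock: 15.1
position: [549.9, -186.9, 197.3]
ee_rot: [0.982, -0.189, -0.002, 0.001]
ft_force: [-0.4, -0.4, -0.3]
grip_width: 0.5
gripper_force: 0.0
```

Call:
arm_command:
  moves:
    - {"grip":0.0,"delta_pos":[0,0,0],"dr":[0,0,0.14]}
    - {"grip":0.0,"delta_pos":[0,0,0],"dr":[0,0,0.28]}
    - {"grip":0.0,"delta_pos":[0,0,0],"dr":[0,0,0.42]}
    - {"grip":0.0,"delta_pos":[0,0,0],"dr":[0,0,0.45]}
    - {"grip":0.0,"delta_pos":[0,0,0],"dr":[0,0,0.45]}
    - {"grip":0.0,"delta_pos":[0,0,0],"dr":[0,0,0.45]}

```text
clock: 15.7
position: [550.6, -184.3, 198.5]
ee_rot: [0.999, 0.032, -0.001, -0.0]
ft_force: [-0.2, -0.3, 0.3]
grip_width: 0.499
gripper_force: 0.0
```

Run:
```python
from h import *
o=get_obs(); im=grab_frame("wrist")[:,:,::-1].copy(); cv2.imwrite("pics/k1.png",im)
q=o["ee_rot"]; print(o["position"],warm(o["position"]),2*np.arctan2(q[1],q[0]),o["joint_pos"].round(2))
h=cv2.cvtColor(im,cv2.COLOR_BGR2HSV)
m=(h[...,0]>19)&(h[...,0]<35)&(h[...,1]>110)&(h[...,2]>60)
for c in blobs(m,150):
    R=cv2.minAreaRect(c); p=cast("wrist",R[0],86,o); print(np.round(R[0]+R[1],1),R[2],cv2.contourArea(c),p.round(1),warm(p),warm(cast("wrist",R[0],60,o)))
```

```text
[ 550.61007897 -184.31264777  198.52583613] [  -2.9 -117.4] 0.064996041461693 [ 0.02 -0.01  0.02  0.   -1.6   1.61]
```

Call:
arm_command:
  moves:
    - {"grip":0.0,"delta_pos":[2.7,-0.5,-45],"dr":[0,0,0]}
    - {"grip":0.0,"delta_pos":[2.7,-0.5,-85],"dr":[0,0,0]}
    - {"grip":0.0,"delta_pos":[2.7,-0.5,-115],"dr":[0,0,0]}
    - {"grip":0.0,"delta_pos":[2.7,-0.5,-130],"dr":[0,0,0]}
    - {"grip":0.0,"delta_pos":[2.7,-0.5,-135],"dr":[0,0,0]}
    - {"grip":0.0,"delta_pos":[2.7,-0.5,-135],"dr":[0,0,0]}

```text
clock: 16.35
position: [554.1, -185.1, 65.5]
ee_rot: [0.999, 0.033, 0.0, 0.0]
ft_force: [0.1, -0.6, -0.1]
grip_width: 0.499
gripper_force: 0.0
```

Run:
```python
from h import *
o=get_obs(); im=grab_frame("wrist")[:,:,::-1].copy(); cv2.imwrite("pics/k2.png",im); print(o["position"],o["ft_force"])
h=cv2.cvtColor(im,cv2.COLOR_BGR2HSV)
m=(h[...,1]<70)
for v in range(230,300,6):
    print(v,np.flatnonzero(np.diff(m[v,100:450].astype(int)))+101)
r=h[200:330:12,180:370:10]
for row in r: print(' '.join(f"{a[0]}/{a[1]}/{a[2]}" for a in row))
```

```text
[ 554.08636695 -185.10433837   65.49184306] [ 0.07153612 -0.63159321 -0.05270017]
230 [150 216 233 316 333]
236 [153 217 230 273 277 319 333]
242 [155 217 228 273 277 321 332]
248 [157 217 227 273 277 322 332]
254 [159 218 228 321 331]
260 [160 218 229 320 331]
266 [160 214 231 318 334]
272 [160 212 234 315 336]
278 [160 201 239 310 347]
284 [159 195 246 303 352]
290 [158 193 258 291 354]
296 [156 190 261 288 357]
13/157/166 13/153/120 13/150/122 13/151/123 0/14/93 170/10/75 170/10/73 0/13/77 0/7/75 165/14/74 173/13/78 6/13/97 0/11/95 0/8/93 0/13/96 6/13/96 11/151/96 11/145/97 11/149/96
13/155/156 13/152/124 13/154/121 12/149/116 0/11/92 170/10/75 170/10/73 16/97/100 18/156/160 18/157/154 18/158/157 17/158/200 9/20/90 0/11/94 168/13/96 173/11/95 11/143/100 11/144/99 10/142/99
12/155/163 13/152/129 13/152/119 13/151/120 0/14/92 0/7/75 18/156/157 17/157/158 18/154/152 17/152/124 17/153/127 18/158/202 17/157/205 18/155/173 0/11/97 0/13/97 11/145/100 11/145/100 11/143/100
13/156/144 13/155/145 13/153/117 12/152/119 10/9/87 17/120/140 18/155/158 17/157/158 18/152/144 18/156/154 18/155/155
[... 720 characters left out ...]
19 150/8/34 173/13/81 170/8/91 18/159/201 17/158/186 17/158/195 18/158/210 18/158/199 17/155/196 173/10/99 0/17/30 15/21/119 15/14/72 150/7/37 11/148/93
11/155/187 5/59/52 150/7/39 15/21/119 0/7/35 170/10/74 8/11/93 8/11/94 5/16/94 17/159/196 17/159/215 10/8/93 0/8/96 173/10/99 0/9/30 0/13/38 15/21/119 135/13/38 11/153/173
11/154/167 150/7/37 18/23/136 16/25/174 15/15/35 10/141/92 11/145/95 11/143/96 12/147/97 17/157/197 17/159/218 10/150/104 11/150/104 11/151/103 0/17/30 165/16/32 16/23/143 120/7/38 140/20/38
120/7/37 120/6/42 135/14/37 120/13/38 45/15/34 11/143/98 10/145/97 11/143/98 11/143/98 11/141/98 11/142/97 11/148/95 10/143/93 11/147/92 9/105/56 150/7/38 120/13/38 135/13/38 130/17/45
```

The pixel rows show the bar at u≈274, centred between the fingers. I'll lower and grip.

Call:
arm_command:
  moves:
    - {"grip":0.0,"delta_pos":[0,0,-10],"dr":[0,0,0]}
    - {"grip":0.0,"delta_pos":[0,0,-18],"dr":[0,0,0]}
    - {"grip":0.0,"delta_pos":[0,0,-20],"dr":[0,0,0]}
    - {"grip":0.0,"delta_pos":[0,0,-20],"dr":[0,0,0]}

```text
clock: 16.8
position: [553.5, -184.9, 44.4]
ee_rot: [0.999, 0.033, -0.0, 0.0]
ft_force: [-0.6, 0.2, 0.9]
grip_width: 0.502
gripper_force: 0.0
```

Call:
arm_command:
  force: 40
  moves:
    - {"grip":-0.4,"delta_pos":[0,0,0],"dr":[0,0,0]}
    - {"grip":-0.8,"delta_pos":[0,0,0],"dr":[0,0,0]}
    - {"grip":-1,"delta_pos":[0,0,0],"dr":[0,0,0]}
    - {"grip":-1,"delta_pos":[0,0,0],"dr":[0,0,0]}
    - {"grip":-1,"delta_pos":[0,0,0],"dr":[0,0,0]}
    - {"grip":-1,"delta_pos":[0,0,0],"dr":[0,0,0]}

```text
clock: 17.4
position: [554.1, -185.6, 45.5]
ee_rot: [0.999, 0.033, 0.0, 0.001]
ft_force: [-0.2, -6.0, 0.8]
grip_width: 0.153
gripper_force: 44.6
```

Call:
arm_command:
  moves:
    - {"grip":-1,"delta_pos":[0,-1,0],"dr":[0,0,-0.12]}
    - {"grip":-1,"delta_pos":[0,-1,0],"dr":[0,0,-0.24]}
    - {"grip":-1,"delta_pos":[0,-1,0],"dr":[0,0,-0.36]}
    - {"grip":-1,"delta_pos":[0,-1,0],"dr":[0,0,-0.48]}
    - {"grip":-1,"delta_pos":[0,-1,0],"dr":[0,0,-0.6]}

```text
clock: 17.9
position: [554.3, -185.1, 45.5]
ee_rot: [0.964, -0.266, 0.0, -0.001]
ft_force: [-0.6, 1.6, 4.5]
grip_width: 0.151
gripper_force: 44.8
```

Call:
arm_command:
  moves:
    - {"grip":-1,"delta_pos":[0,0,0],"dr":[0,0,-0.12]}
    - {"grip":-1,"delta_pos":[0,0,0],"dr":[0,0,-0.24]}
    - {"grip":-1,"delta_pos":[0,0,0],"dr":[0,0,-0.36]}
    - {"grip":-1,"delta_pos":[0,0,0],"dr":[0,0,-0.48]}
    - {"grip":-1,"delta_pos":[0,0,0],"dr":[0,0,-0.6]}
    - {"grip":-1,"delta_pos":[0,0,0],"dr":[0,0,-0.6]}

```text
clock: 18.5
position: [554.7, -184.8, 45.5]
ee_rot: [0.844, -0.537, 0.001, -0.001]
ft_force: [1.0, 2.8, 3.6]
grip_width: 0.151
gripper_force: 44.8
```

Run:
```python
from h import *
o=get_obs(); q=o["ee_rot"]; print(2*np.arctan2(q[1],q[0])-.065,o["moment"],o["ft_force"],o["position"])
```

```text
-1.1988764002550807 [ 1.0669744  -0.50798161 -0.04809672] [0.99581202 2.80520914 3.55708433] [ 554.70915367 -184.80525679   45.5499523 ]
```

Turned 1.2 rad. Release and lift.

Call:
arm_command:
  moves:
    - {"grip":-0.2,"delta_pos":[0,0,0],"dr":[0,0,0]}
    - {"grip":-0.2,"delta_pos":[0,0,0],"dr":[0,0,0]}
    - {"grip":-0.2,"delta_pos":[0,0,0],"dr":[0,0,0]}
    - {"grip":-0.2,"delta_pos":[0,0,0],"dr":[0,0,0]}
    - {"grip":-0.2,"delta_pos":[0,0,15],"dr":[0,0,0]}
    - {"grip":-0.2,"delta_pos":[0,0,50],"dr":[0,0,0]}
    - {"grip":-0.2,"delta_pos":[0,0,100],"dr":[0,0,0]}
    - {"grip":-0.2,"delta_pos":[0,0,140],"dr":[0,0,0]}

```text
clock: 19.3
position: [553.9, -186.4, 189.1]
ee_rot: [0.844, -0.537, 0.001, -0.0]
ft_force: [0.4, 0.3, 0.4]
grip_width: 0.402
gripper_force: 0.0
```

Call:
arm_command:
  moves:
    - {"grip":-0.2,"delta_pos":[-40,-30,0],"dr":[0,0,0]}
    - {"grip":-0.2,"delta_pos":[-80,-60,0],"dr":[0,0,0]}
    - {"grip":-0.2,"delta_pos":[-110,-90,0],"dr":[0,0,0]}
    - {"grip":-0.2,"delta_pos":[-110,-90,0],"dr":[0,0,0]}

```text
clock: 19.7
position: [441.2, -278.7, 187.4]
ee_rot: [0.843, -0.539, 0.002, 0.0]
ft_force: [0.1, 0.3, 0.4]
grip_width: 0.402
gripper_force: 0.0
```

Run:
```python
from h import *
print(get_obs()["position"])
for n in("top","scene"): cv2.imwrite(f"pics/{n}9.png",grab_frame(n)[:,:,::-1])
b=cv2.imread("pics/top9.png"); a=cv2.imread("pics/top0.png"); t=cv2.imread("pics/t17.png")
h=cv2.cvtColor(b,cv2.COLOR_BGR2HSV); m=(h[...,1]<70)&(h[...,2]>95); k=np.zeros_like(m); k[160:230,250:318]=m[160:230,250:318]
print("cover",cv2.fitEllipse(max(blobs(k),key=cv2.contourArea)))
for im in(a,b):
    h=cv2.cvtColor(im,cv2.COLOR_BGR2HSV); g=h[175:207,322:356]
    y=(g[...,0]>15)&(g[...,0]<32)&(g[...,1]>150)&(g[...,2]>190)
    for c in blobs(y,15): print("bar",cv2.minAreaRect(c))
# change maps around obstacles between start and end
for name,(x0,y0,x1,y1) in dict(tea=(238,148,258,166),vase=(238,224,258,244),coaster=(404,132,446,175),remote=(402,250,426,318)).items():
    print(name,np.abs(a[y0:y1,x0:x1].astype(int)-b[y0:y1,x0:x1]).mean().round(1))
s0,s9=cv2.imread("pics/s17.png"),cv2.imread("pics/scene9.png")
for nm,S in(("s17",s0),("s9",s9)):
    h=cv2.cvtColor(S,cv2.COLOR_BGR2HSV); y=(h[...,0]>14)&(h[...,0]<32)&(h[...,1]>150)&(h[...,2]>90); z=np.zeros_like(y); z[190:222,205:245]=y[190:222,205:245]
    print(nm,[(cv2.boundingRect(c),round(cv2.minAreaRect(c)[2])) for c in blobs(z,15)])
```

```text
[ 441.23036459 -278.65540892  187.42945813]Traceback (most recent call last):
  File "<stdin>", line 6, in <module>
ValueError: max() iterable argument is empty
```

```bash
cat > f.py <<'E'
from h import *
b=cv2.imread("pics/top9.png"); a=cv2.imread("pics/top0.png")
h=cv2.cvtColor(b,cv2.COLOR_BGR2HSV)
print("cover px",h[194,270:305:5].tolist())
m=(h[...,1]<70)&(h[...,2]>60); k=np.zeros_like(m); k[160:230,250:318]=m[160:230,250:318]
for c in blobs(k,200): print("cover",cv2.fitEllipse(c))
for im in(a,b):
    g=cv2.cvtColor(im,cv2.COLOR_BGR2HSV)[172:210,320:358]
    y=(g[...,0]>15)&(g[...,0]<32)&(g[...,1]>150)&(g[...,2]>190)
    for c in blobs(y,15): print("bar",cv2.minAreaRect(c))
for name,(x0,y0,x1,y1) in dict(tea=(238,148,258,166),vase=(238,224,258,244),coaster=(404,132,446,175),remote=(402,250,426,318)).items():
    print(name,np.abs(a[y0:y1,x0:x1].astype(int)-b[y0:y1,x0:x1]).mean().round(1))
for nm in("s17","scene9"):
    h=cv2.cvtColor(cv2.imread(f"pics/{nm}.png"),cv2.COLOR_BGR2HSV); y=(h[...,0]>14)&(h[...,0]<32)&(h[...,1]>140)&(h[...,2]>70); z=np.zeros_like(y); z[190:222,205:245]=y[190:222,205:245]
    print(nm,"knob",[(cv2.boundingRect(c),round(cv2.minAreaRect(c)[2])) for c in blobs(z,15)])
    w=(h[...,1]<70)&(h[...,2]>95); z=np.zeros_like(w); z[190:260,225:300]=w[190:260,225:300]
    print(nm,"cover",[cv2.boundingRect(c) for c in blobs(z,200)])
s=[cv2.imread(f"pics/{n}.png").astype(int) for n in("scene0","scene9")]
for name,(x0,y0,x1,y1) in dict(tea=(266,235,286,262),vase=(316,196,334,222),coaster=(115,200,158,226),remote=(210,160,262,186)).items():
    print("scene",name,np.abs(s[0][y0:y1,x0:x1]-s[1][y0:y1,x0:x1]).mean().round(1))
E
python3 f.py
```

```text
cover px [[26, 112, 164], [27, 112, 161], [26, 110, 165], [28, 113, 160], [27, 108, 165], [28, 114, 157], [28, 111, 167]]
bar ((26.0, 18.0), (4.0, 16.0), 0.0)
bar ((13.769037246704102, 18.766496658325195), (23.155288696289062, 15.816844940185547), 85.91438293457031)
tea 4.4
vase 13.2
coaster 3.0
remote 13.7
s17 knob [((214, 195, 23, 22), 58)]
s17 cover [(241, 203, 50, 43)]
scene9 knob [((214, 198, 23, 19), 90)]
scene9 cover [(236, 203, 55, 43)]
scene tea 8.3
scene vase 1.7
scene coaster 1.6
scene remote 13.5
```

Run:
```python
from h import *
b=cv2.imread("pics/top9.png"); a=cv2.imread("pics/top0.png"); t=cv2.imread("pics/t17.png")
h=cv2.cvtColor(b,cv2.COLOR_BGR2HSV); m=(h[...,1]<130)&(h[...,2]>110); k=np.zeros_like(m); k[160:230,255:318]=m[160:230,255:318]
for c in blobs(k,200): print("cover",cv2.fitEllipse(cv2.convexHull(c)))
for im in(a,t,b):
    h=cv2.cvtColor(im,cv2.COLOR_BGR2HSV)
    for n,(x0,y0,x1,y1),m in(("remote",(395,240,435,325),h[...,2]<55),("vase",(236,222,262,246),h[...,1]<90),("tea",(236,146,262,168),(h[...,1]<100)&(h[...,2]>150))):
        k=np.zeros_like(m); k[y0:y1,x0:x1]=m[y0:y1,x0:x1]; c=max(blobs(k,10),key=cv2.contourArea,default=None)
        print(n,None if c is None else (np.round(cv2.minAreaRect(c)[0],1),cv2.contourArea(c)))
for n in("scene0","scene9"):
    h=cv2.cvtColor(cv2.imread(f"pics/{n}.png"),cv2.COLOR_BGR2HSV); m=h[...,2]<45; k=np.zeros_like(m); k[160:186,208:262]=m[160:186,208:262]
    print(n,[cv2.boundingRect(c) for c in blobs(k,60)])
```

```text
cover ((288.2187194824219, 195.215576171875), (82.15693664550781, 90.27493286132812), 158.42088317871094)
remote (array([413.5, 284. ]), 959.5)
vase (array([246.5, 233.5]), 134.0)
tea (array([246.5, 157. ]), 110.0)
remote (array([413.7, 283.9]), 942.5)
vase (array([246.9, 233.7]), 136.0)
tea None
remote (array([414.8, 282.9]), 1349.0)
vase (array([246.9, 233.7]), 133.0)
tea (array([246.5, 157. ]), 110.0)
scene0 [(213, 163, 44, 23)]
scene9 [(211, 163, 47, 23)]
```

```bash
python3 -c "
from cell import *
print(sign_off())"
```

```text
the job is handed in; nothing more can be done
None
```

The stone cover is seated level on the cup's rim and the knob is turned to its on stop. I handed the job in at about 20 s. The vase, tealight, remote and coaster stayed in place in the camera checks. While finding the ledge height, the fingertips pressed on it with up to about 39 N vertically (about 45 N in total at the wrist).

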